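# Find and ease the tight guide bush of the scribing slide

### The job

One of the four sprung guide bushes of the scribing slide is gummed up, no longer gives, and pinches the carriage. Stroke the carriage by its handle from the home end towards the far stop, feeling for the place, and stop as soon as it binds without forcing it on; then slide it back a little and withdraw the bush that pinches by a quarter turn of its wing, with the other three left set as they are. Show that it now runs free by taking the carriage right up to the far stop and all the way back to the home stop, let go of everything there, and leave the other things on the table alone.

Things in the scene. Friction and masses are not known exactly. Their poses are not given: they have to be found in the camera images.
- slide_bed: Scribing slide bed: fixed aluminium channel 126 x 440 mm. Origin: underside, midway along; x across it (away from the robot at yaw 0), y along the travel from home stop to far stop. Floor 20 mm above the table; guide along x = 36 to 56 (top 41 mm), lip at x = -70 (top 30 mm), 50 mm stop blocks at the ends. Four wing-headed bushes at x = -45, y = -105, -35, 35, 105 mm.
- carriage (a joint): Carriage (64 mm long along y, 70 mm wide, 0.6 kg): position along bed y, m: 0 against the home stop (centre at bed y = -165 mm), 0.330 against the far stop (+165 mm). Starts within 20 mm of home. Free running drag 1 to 3 N. It meets a bush when its centre is about 32 mm short of the bush's axis; at one that does not give, the resistance then climbs some 6 N for each further mm.
- carriage_handle (a point): Centre of the grip of the carriage's upright round black handle, 80 mm above the table, over the carriage's centre (bed x = 0). Grip diameter 24 mm, straight from 62 to 92 mm above the table, top at 97 mm. The block under it reaches up to 52 mm. A tool arm with a scriber reaches out to bed x = +74 mm, up to 74 mm high.
- bush_1: Guide bush 1 of four alike, counted from the home end. Origin: on its vertical turning axis, 20 mm above the table; axes as the bed's. A spring pushes it towards the carriage (bed +x): a good one gives 4 mm across the bed for 2 N, so a passing carriage feels only 1 to 2 N more; in one of the four, which cannot be seen, hardened lacquer stops this (1 mm for 16 N), and it pinches.
- bush_1_head (a joint): Angle of bush 1's wing head, rad, anticlockwise from above positive; 0 = wing across the bed (along bed x). Starts between -0.25 and 0.25; turns from -2 to 2; stiff, about 0.3 N m, stays where left. The head is eccentric: a quarter turn either way withdraws the bush clear of the carriage.
- bush_1_wing (a point): Centre of bush 1's black wing, on its turning axis, 45.5 mm above the table. The wing is a bar 40 mm long, 10 mm thick, 22 mm high (34.5 to 56.5 mm above the table), long along this point's x, over a 32 mm flange. Slide the carriage clear of it before gripping it.
- bush_2: Guide bush 2 of four alike, counted from the home end. Origin: on its vertical turning axis, 20 mm above the table; axes as the bed's. A spring pushes it towards the carriage (bed +x): a good one gives 4 mm across the bed for 2 N, so a passing carriage feels only 1 to 2 N more; in one of the four, which cannot be seen, hardened lacquer stops this (1 mm for 16 N), and it pinches.
- bush_2_head (a joint): Angle of bush 2's wing head, rad, anticlockwise from above positive; 0 = wing across the bed (along bed x). Starts between -0.25 and 0.25; turns from -2 to 2; stiff, about 0.3 N m, stays where left. The head is eccentric: a quarter turn either way withdraws the bush clear of the carriage.
- bush_2_wing (a point): Centre of bush 2's black wing, on its turning axis, 45.5 mm above the table. The wing is a bar 40 mm long, 10 mm thick, 22 mm high (34.5 to 56.5 mm above the table), long along this point's x, over a 32 mm flange. Slide the carriage clear of it before gripping it.
- bush_3: Guide bush 3 of four alike, counted from the home end. Origin: on its vertical turning axis, 20 mm above the table; axes as the bed's. A spring pushes it towards the carriage (bed +x): a good one gives 4 mm across the bed for 2 N, so a passing carriage feels only 1 to 2 N more; in one of the four, which cannot be seen, hardened lacquer stops this (1 mm for 16 N), and it pinches.
- bush_3_head (a joint): Angle of bush 3's wing head, rad, anticlockwise from above positive; 0 = wing across the bed (along bed x). Starts between -0.25 and 0.25; turns from -2 to 2; stiff, about 0.3 N m, stays where left. The head is eccentric: a quarter turn either way withdraws the bush clear of the carriage.
- bush_3_wing (a point): Centre of bush 3's black wing, on its turning axis, 45.5 mm above the table. The wing is a bar 40 mm long, 10 mm thick, 22 mm high (34.5 to 56.5 mm above the table), long along this point's x, over a 32 mm flange. Slide the carriage clear of it before gripping it.
- bush_4: Guide bush 4 of four alike, counted from the home end. Origin: on its vertical turning axis, 20 mm above the table; axes as the bed's. A spring pushes it towards the carriage (bed +x): a good one gives 4 mm across the bed for 2 N, so a passing carriage feels only 1 to 2 N more; in one of the four, which cannot be seen, hardened lacquer stops this (1 mm for 16 N), and it pinches.
- bush_4_head (a joint): Angle of bush 4's wing head, rad, anticlockwise from above positive; 0 = wing across the bed (along bed x). Starts between -0.25 and 0.25; turns from -2 to 2; stiff, about 0.3 N m, stays where left. The head is eccentric: a quarter turn either way withdraws the bush clear of the carriage.
- bush_4_wing (a point): Centre of bush 4's black wing, on its turning axis, 45.5 mm above the table. The wing is a bar 40 mm long, 10 mm thick, 22 mm high (34.5 to 56.5 mm above the table), long along this point's x, over a 32 mm flange. Slide the carriage clear of it before gripping it.
- sanding_block: Bystander, to be left alone: cork sanding block, 56x86x27 mm. Origin: centre of its underside.

How it is judged:
By the outcome, as a careful person would: the job done as asked, in the order asked, and still so for the second after the job is handed in, with the robot touching nothing.
It also fails if it takes over 72 s, if anything falls off the work surface, if the arm or the gripper's body presses on something with over 40 N, if the wrist force passes 120 N, or if a joint passes its speed limit or range.

### The arm

A 7-joint arm with a two-finger parallel gripper is mounted at the origin on the work surface; the furniture and walls round the work are solid. World frame = base frame: x ahead of the robot, y to its left, z up, the work surface at z = 0. Lengths are in mm, angles in rad, forces in N, time in s.
With the tool pointing down it reaches from about 425 to 1025 mm from the base axis. Payload 3.6 kg.
Tool frame: the origin (TCP) lies between the finger pads; the fingertips stand 25 mm ahead of it and the grasp point (between the pads) lies 6 mm ahead of it; z points along the fingers, y is the line along which they close (so a half turn about z gives the same grasp; the last joint's range is limited). The gripper opens to 85 mm and grips with 20 to 120 N. Pads are 22 mm wide; open, the fingers measure 114 mm over their backs; the gripper's body (76 mm by 85 mm) begins 54 mm behind the grasp point. The pads swing forward as they close: fully open they stand 13 mm farther back than shut.
Start: joints at [-1.262, 0.591, 0.048, 1.609, -0.033, 0.943, -0.034], TCP at [283.525, 667.265, 256.302] pointing down, gripper open.
Joint ranges: [-2.69, 2.69], [-0.47, 2.24], [-1.27, 1.36], [0.19, 2.51], [-1.53, 4.68], [0.08, 2.07], [-3.09, 3.09]. Speed limits (rad/s): [2.57, 2.57, 3.14, 3.14, 3.14, 3.14, 3.14].

### API

Orientations are given as a unit quaternion [w, x, y, z].
In Python, from plant import env, eyes, ticket gives the robot as it stands. The module is installed in compiled form; this text tells all that it offers.
- The arm moves only by the tool move_arm, never from a script. Its argument "plan" is a list of rows, each a list of 3 entries, a list of its own where there are three numbers: the turn, a rotation vector about the tool's x, y, z in units of 5 degrees (1.0 is 5 degrees), then the shift along the tool's x, y, z in units of 40 mm (1.0 is 40 mm), then the finger opening in mm, from 0 to 85.4. In form: [[[ax, ay, az], [tx, ty, tz], fingers], ...]. A call has 1 to 8 rows; each row shifts and turns the commanded pose from where the row before left it, along the tool's axes as they then stand; what a row does not reach is not made up. A row lasts 1/10 s, in which the tool goes at most 50 mm and 8.59 degrees, less where a joint would pass 70% of its speed; a pose out of reach is approached as far as the arm can. A call is refused whole if a number of a shift passes 1 or a number of a turn 1, either way. A call with a gripper value outside its range is refused whole. The fingers move at their own pace and stop on an object; "force" is the grip in N (left out, the last holds). Time passes only in rows, so rows that do not move let the fingers close. It gives the time, the measured TCP pose, the force, the opening and the grip force at its end, in the units of the state.
- env.get_state(): the state, without advancing time (a new reading comes with each control period).
- eyes.capture(name): name is "side" or "top" or "wrist"; returns the picture (420x560x3 uint8, blue, green, red); there is no depth.
- eyes.calibration(name): a dict with "mtx" (3x3 intrinsics, pixels), "D" ([k1, k2, p1, p2, k3] as OpenCV has them; the pictures are not rectified), "R" (3x3) and "t" (3): a world point X has camera coordinates R X + t. Camera axes: x right, y down, z forward; pixel columns grow to the right and rows downward; lengths in mm; the calibration is good to about 2 mm. A picture is of the moment at which its call begins: read the wrist's pose just before it. calibration takes no time and is no camera call; for the wrist camera it gives the pose at the moment of the call.
- ticket.close_job(): hands the job in; it is judged then, once.
The state is a dict: "t": time; "q": joint angles; "joint_velocities": joint speeds; "joint_torque": joint torques, N m; "tool_pos": TCP position; "tool_rot": TCP orientation; "force": force on the tool from outside, world axes, zero at the start; "moment": the same for the moment, N m; "finger_gap": finger opening in mm; "grasp_force": force on a finger pad.
Only numpy, scipy, OpenCV 4.12 (cv2) and the standard library are available. Lean on these libraries where they do the work, as an engineer would, in place of code of your own. Each camera call takes 0.05 s, during which the arm holds its last target. There are 200 camera calls.

## Working session

There is one attempt and no reset: what is moved stays moved. The work goes in short steps, Python scripts to look and compute and a tool call to move; the robot and the scene stay as the last step left them, time stands still between calls to the robot, and variables do not carry over. Pictures are saved under pics/ and viewed, at most 10 in all, crops included, and the job is handed in when it is done.

Besides the shell and the picture viewer there is one more tool, called after "Request:" as name(argument=value, ...), one argument or row to a line, values as JSON. move_arm: Moves the arm, as the interface text tells. Its arguments: {"type":"object","properties":{"plan":{"type":"array","items":{"type":"array"}},"force":{"type":"number"}},"required":["plan"]}

```bash
mkdir -p pics
python3 - <<'E'
from plant import env, eyes, ticket
import cv2
s=env.get_state()
for k in s: print(k,s[k])
for n in ("top","side"):
    cv2.imwrite(f"pics/{n}0.png",eyes.capture(n)); c=eyes.calibration(n); print(n,c)
E
```

```text
t 0.0
q [-1.26248869  0.59214445  0.04828469  1.60984798 -0.03332079  0.94267912
 -0.03367303]
joint_velocities [-0.00143341 -0.00051373  0.00069527  0.00201843  0.00057016 -0.00095999
  0.00178626]
joint_torque [ 6.58512108e-04 -5.48683226e+01  1.54644549e+00 -1.98124784e+01
  9.31743707e-03  8.64344998e-03  7.29764452e-06]
tool_pos [283.2086436  666.54976294 255.11259726]
tool_rot [-1.75493483e-04  1.99502418e-01  9.79896674e-01 -1.12345953e-03]
force [ 0.89799313  0.60701652 -0.30939784]
moment [ 0.00570306 -0.0141879  -0.01178003]
grasp_force 0.0
finger_gap 85.16917912506861
top {'mtx': array([[454.91554364,   0.        , 275.24405482],
       [  0.        , 454.91554364, 208.14322385],
       [  0.        ,   0.        ,   1.        ]]), 'D': array([-0.07880791,  0.        ,  0.        ,  0.        ,  0.        ]), 'R': array([[-1.32155957e-02, -9.99912598e-01,  3.79121986e-04],
       [-9.83081619e-01,  1.29238688e-02, -1.82711534e-01],
       [ 1.82690664e-01, -2.78734962e-03, -9.83166492e-01]]), 't': array([110.69996052, 484.23900038, 833.54625856])}
side {'mtx': array([[477.33661929,   0.        , 281.83589927],
       [  0.        , 477.33661929, 207.60405465],
       [  0.        ,   0.        ,   1.        ]]), 'D': array([-0.06543273,  0.        ,  0.        ,  0.        ,  0.        ]), 'R': array([[-0.99987136,  0.00724255, -0.01431114],
       [ 0.01558415,  0.64975056, -0.75998772],
       [ 0.00379442, -0.76011298, -0.64977985]]), 't': array([ 471.68859747,    3.8373874 , 1013.19835199])}
```

View pics/top0.png

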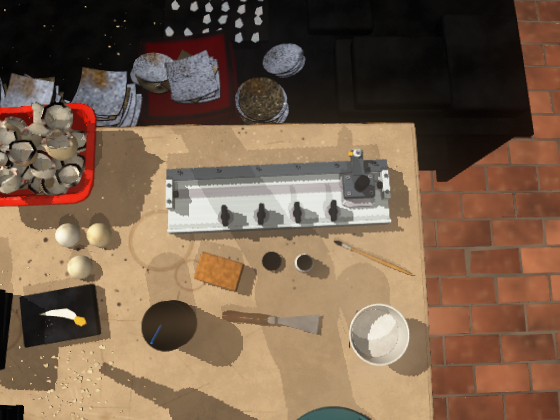

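View pics/side0.png

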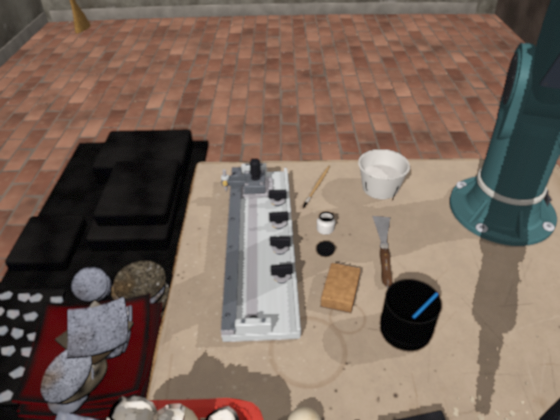

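The top view shows the bed along world y, with home on the right, wings near (333,210), (297,211), (262,213) and (224,214), and the handle near (362,183). The side view agrees. I'll enlarge both to measure.

Run:
```python
import cv2,numpy as np
a=cv2.imread('pics/top0.png')[140:245,160:400]; b=cv2.imread('pics/side0.png')[145:345,205:315]
a=cv2.resize(a,None,fx=3.3,fy=3.3,interpolation=cv2.INTER_CUBIC)
cv2.imwrite('pics/a.png',a)
b=cv2.resize(cv2.rotate(b,cv2.ROTATE_90_CLOCKWISE),None,fx=2.2,fy=2.2,interpolation=cv2.INTER_CUBIC)
c=np.zeros((a.shape[0]+b.shape[0],800,3),np.uint8)
c[:a.shape[0],:a.shape[1]]=a; c[a.shape[0]:,:b.shape[1]]=b; cv2.imwrite('pics/crop.png',c); print(a.shape,b.shape)
```

```text
(346, 792, 3) (242, 440, 3)
```

View pics/crop.png

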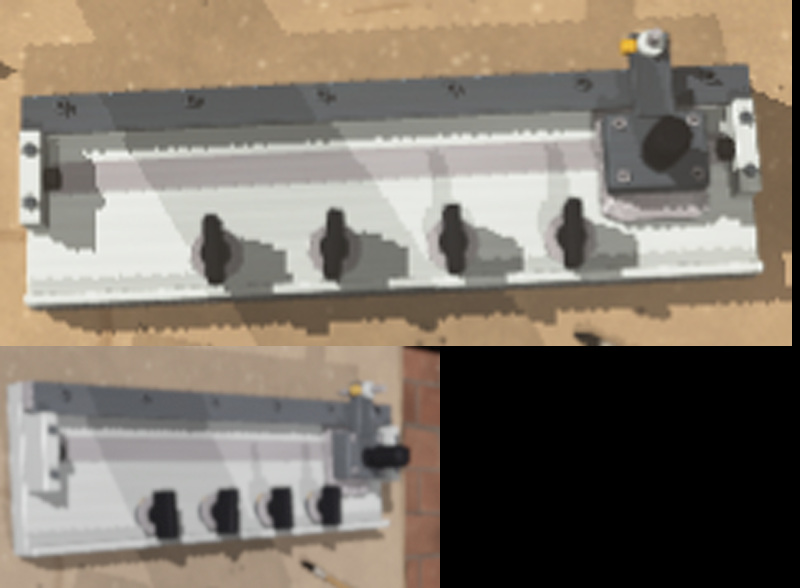

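The crop shows wing centres at (573,233), (453,239), (334,245) and (214,250). The handle is at about (666,143) and the home and far stop blocks at x≈745 and 30. I'll fit the bed pose.

```bash
cat > h.py <<'E'
from plant import env, eyes, ticket
import cv2,numpy as np
from scipy.optimize import least_squares
from scipy.spatial.transform import Rotation as Ro
def proj(n,X,c=None):
    c=c or eyes.calibration(n)
    return cv2.projectPoints(np.array(X,float).reshape(-1,3),cv2.Rodrigues(c['R'])[0],c['t'],c['mtx'],c['D'])[0].reshape(-1,2)
def bed(p,b):
    b=np.array(b,float).reshape(-1,3); cs,sn=np.cos(p[2]),np.sin(p[2])
    return np.c_[p[0]+cs*b[:,0]-sn*b[:,1],p[1]+sn*b[:,0]+cs*b[:,1],b[:,2]]
def st():
    s=env.get_state(); q=np.array(s['tool_rot']); R=Ro.from_quat(q[[1,2,3,0]]).as_matrix()
    return s,np.array(s['tool_pos']),R
E
python3 - <<'E'
from h import *
T=np.array([[573,233],[453,239],[334,245],[214,250]])/3.3+[160,140]
# side crop rotated cw: crop (u,v-346)/2.2 -> orig col = 205+v', row = 345-u'
S=np.array([[329,506],[280,508],[227,511],[165,515]],float); S=np.c_[205+(S[:,1]-346)/2.2,345-S[:,0]/2.2]
W=[[-45,y,45.5] for y in(-105,-35,35,105)]
f=lambda p:np.r_[(proj('top',bed(p,W))-T).ravel(),(proj('side',bed(p,W))-S).ravel()]
for nm,g in (('top',lambda p:f(p)[:8]),('side',lambda p:f(p)[8:]),('both',f)):
    r=least_squares(g,[550,0,0],x_scale=[10,10,.1]); print(nm,r.x,r.fun.round(1))
p=r.x
H=np.array([[666,143]])/3.3+[160,140]
r2=least_squares(lambda y:(proj('top',bed(p,[[0,y[0],78]]))-H).ravel(),[-165]); print('handle y',r2.x,r2.fun)
for b in ([-70,-220,30],[-70,220,30],[56,-220,41],[56,220,41]):
  print(((proj('top',bed(p,[b]))-[160,140])*3.3).round(), proj('side',bed(p,[b])).round())
print('cam',-eyes.calibration('wrist')['R'].T@eyes.calibration('wrist')['t'])
E
```

```text
top [5.20347112e+02 9.82527016e+01 3.51582799e-02] [ 0.   0.1  0.2 -0.  -0.1 -0.1 -0.1  0.1]
side [5.21357312e+02 1.01213506e+02 3.41388588e-02] [-0.2 -0.7  0.1 -0.6  0.2  0.5 -0.1  0.6]
both [5.20873593e+02 9.92042512e+01 3.40842780e-02] [-0.5 -0.1 -0.4 -0.3 -0.6 -0.4 -0.6 -0.2  0.  -1.3  0.4 -1.3  0.4 -0.3
  0.2 -0.3]
handle y [-158.33460866] [-0.03473282 -0.7792136 ]
[[763. 269.]] [[287. 167.]]
[[ 22. 304.]] [[301. 330.]]
[[748.  60.]] [[231. 165.]]
[[18. 94.]] [[221. 329.]]
cam [222.08691593 694.02450243 372.97142171]
```

Request:
move_arm(
  plan=[
    [[0,0,-1],[0,0,0],85],
    [[0,0,-1],[0,0,0],85],
    [[0,0,-1],[0,0,0],85],
    [[0,0,-1],[0,0,0],85],
    [[0,0,-1],[0,0,0],85],
    [[0,0,0],[-0.2,-0.7,0],85],
    [[0,0,0],[-0.3,-1,0],85],
    [[0,0,0],[-0.3,-1,0],85],
  ],
  force=60,
)

```text
t: 0.9
tool_pos: [319.0, 559.3, 255.5]
tool_rot: [-0.0, -0.018, 1.0, -0.0]
force: [0.9, 0.1, 0.0]
finger_gap: 84.7
grasp_force: 0.0
```

Request:
move_arm(
  plan=[
    [[0,0,0],[-0.3,-1,0],85],
    [[0,0,0],[-0.3,-1,0],85],
    [[0,0,0],[-0.3,-1,0],85],
    [[0,0,0],[-0.3,-1,0],85],
    [[0,0,0],[-0.3,-1,0],85],
    [[0,0,0],[-0.3,-1,0],85],
    [[0,0,0],[-0.3,-1,0],85],
    [[0,0,0],[-0.3,-1,0],85],
  ],
)

```text
t: 1.7
tool_pos: [426.3, 242.1, 256.2]
tool_rot: [-0.0, -0.017, 1.0, -0.0]
force: [0.0, 0.3, 0.1]
finger_gap: 84.9
grasp_force: 0.0
```

Request:
move_arm(
  plan=[
    [[0,0,0],[-0.3,-1,0],85],
    [[0,0,0],[-0.3,-1,0],85],
    [[0,0,0],[-0.3,-1,0],85],
    [[0,0,0],[-0.3,-1,0],85],
    [[0,0,0],[-0.3,-1,0],85],
    [[0,0,0],[-0.3,-1,0],85],
    [[0,0,0],[0,0,0],85],
  ],
)

```text
t: 2.4
tool_pos: [507.9, -0.4, 256.4]
tool_rot: [0.001, -0.012, 1.0, -0.002]
force: [-0.3, 0.2, -0.1]
finger_gap: 85.0
grasp_force: 0.0
```

Run:
```python
from h import *
s,p,R=st(); print(s['t'],p,R.round(3),s['force'],s['q'])
c=eyes.calibration('wrist'); print(c)
im=eyes.capture('wrist'); cv2.imwrite('pics/w1.png',im)
```

```text
2.4 [ 5.07852718e+02 -3.88113053e-01  2.56354146e+02] [[-1.    -0.024  0.001]
 [-0.024  1.    -0.003]
 [-0.001 -0.003 -1.   ]] [-0.26069596  0.19056372 -0.13971742] [-0.1378124   0.31991404  0.05959648  2.09494858 -0.023025    0.72627696
  1.53056054]
{'mtx': array([[373.73292556,   0.        , 277.92515668],
       [  0.        , 373.73292556, 214.1571421 ],
       [  0.        ,   0.        ,   1.        ]]), 'D': array([-0.06163665,  0.        ,  0.        ,  0.        ,  0.        ]), 'R': array([[-0.02431775,  0.99969969, -0.00302772],
       [ 0.96436212,  0.02425612,  0.26347171],
       [ 0.26346603,  0.00348722, -0.96466237]]), 't': array([  12.26605646, -523.97168256,  244.55625326])}
```

View pics/w1.png

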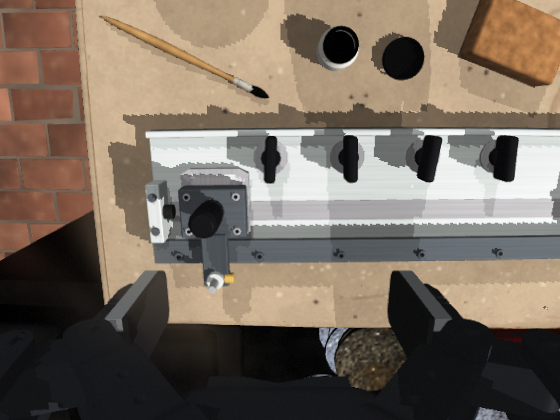

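The wrist view shows wings at (270,159), (349,159), (429,158) and (505,158), and the handle around (206,217). The home-side lip corner is at (147,132). I'll fit using dark blobs against projected hulls.

```bash
cat >> h.py <<'E'
W4=[(-45,y) for y in(-105,-35,35,105)]
def hullc(pts,shape=(420,560)):
    m=np.zeros((shape[0]*4,shape[1]*4),np.uint8); cv2.fillConvexPoly(m,cv2.convexHull((pts*4).astype(np.int32)),1)
    M=cv2.moments(m,True); return np.array([M['m10'],M['m01']])/M['m00']/4 if M['m00'] else np.zeros(2)
def winghull(n,p,i,a,c):
    L=[]
    for z in (34.5,56.5):
        for sx in(-20,20):
            for sy in(-5,5): L.append([W4[i][0]+sx*np.cos(a)-sy*np.sin(a),W4[i][1]+sx*np.sin(a)+sy*np.cos(a),z])
    return proj(n,bed(p,L),c)
def handhull(n,p,y,c,z=(62,97),x=0):
    L=[[x+12*np.cos(t),y+12*np.sin(t),zz] for zz in z for t in np.linspace(0,6.28,24)]
    return proj(n,bed(p,L),c)
def blob(im,uv,thr=50,w=(22,32)):
    u,v=int(uv[0]),int(uv[1]); m=np.zeros(im.shape[:2],np.uint8)
    m[v-w[1]:v+w[1],u-w[0]:u+w[0]]=(im.max(2)[v-w[1]:v+w[1],u-w[0]:u+w[0]]<thr)
    n,l,s,cc=cv2.connectedComponentsWithStats(m); k=1+np.argmax(s[1:,4]); ys,xs=np.nonzero(l==k)
    C=np.cov(xs,ys); return cc[k],s[k,4],C
E
python3 - <<'E'
from h import *
im=cv2.imread('pics/w1.png'); s=eyes.calibration('wrist'); c=s
uv=[(270,159),(349,159),(429,158),(505,158)]
B=[blob(im,u) for u in uv]; O=np.array([b[0] for b in B]); print(O.round(1),[b[1] for b in B])
p0=[520.8,98.5,.0345]
f=lambda p:(np.array([hullc(winghull('wrist',p,i,0,c)) for i in range(4)])-O).ravel()
r=least_squares(f,p0,diff_step=[1e-3,5e-3,.1],x_scale=[10,10,.1]); p=r.x; print(p,r.fun.round(1))
hb=blob(im,(206,217),45,(26,26)); print('handle',hb[:2])
r=least_squares(lambda y:hullc(handhull('wrist',p,y[1],c,x=y[0]))-hb[0],[0,-160],diff_step=5e-3,x_scale=[10,10]); print(r.x,r.fun)
print(bed(p,[[0,r.x[1],80]]))
print('lip corners',proj('wrist',bed(p,[[-70,-220,30],[56,-220,41]]),c))
for i,b in enumerate(B):
    best=min(np.linspace(-.35,.35,71),key=lambda a:np.abs(hmom(a)-0) if 0 else abs((lambda m:(m['mu11']/m['mu02']))(cv2.moments(cv2.fillConvexPoly(np.zeros((1680,2240),np.uint8),cv2.convexHull((winghull('wrist',p,i,a,c)*4).astype(np.int32)),1),True))-b[2][0,1]/b[2][1,1]))
    print(i+1,'angle',best)
E
```

```text
[[270.  158.6]
 [349.1 157.6]
 [427.7 157.5]
 [504.  157.3]] [np.int32(577), np.int32(697), np.int32(851), np.int32(989)]
[5.20177111e+02 1.02457500e+02 3.68817693e-02] [-0.9 -0.1  0.2  0.1  0.4 -0.1  0.3  0.1]
handle (array([205.72616633, 218.69269777]), np.int32(986))
[   0.      -156.40625] [0.05786959 1.02830975]
[[525.94434301 -53.84238552  80.        ]]
lip corners [[142.98072817 130.31584043]
 [152.16258687 264.12450629]]
1 angle -0.06
2 angle 0.040000000000000036
3 angle -0.11999999999999997
4 angle 0.030000000000000027
```

Request:
move_arm(
  plan=[
    [[0,0,-0.12],[-0.21,-0.7,0.5],85],
    [[0,0,0],[-0.21,-0.7,0.7],85],
    [[0,0,0],[0,0,0.8],85],
    [[0,0,0],[0,0,0.8],85],
    [[0,0,0],[0,0,0.8],85],
    [[0,0,0],[0,0,0.6],85],
    [[0,0,0],[0,0,0],85],
    [[0,0,0],[0,0,0],85],
  ],
)

```text
t: 3.25
tool_pos: [525.3, -47.5, 88.3]
tool_rot: [-0.001, -0.023, 1.0, 0.0]
force: [1.0, -0.4, -0.0]
finger_gap: 84.8
grasp_force: 0.0
```

Run:
```python
from h import *
s,p,R=st(); print(s['t'],p,R.round(3),s['force'])
cv2.imwrite('pics/w2.png',eyes.capture('wrist'))
```

```text
3.25 [525.29098732 -47.48138387  88.2886976 ] [[-0.999 -0.047 -0.001]
 [-0.047  0.999  0.001]
 [ 0.001  0.001 -1.   ]] [ 0.97163983 -0.36982411 -0.00139344]
```

View pics/w2.png

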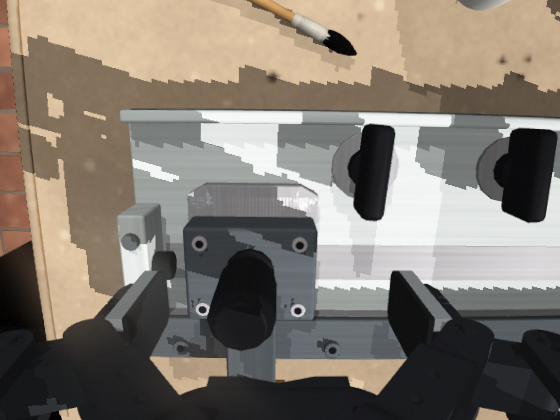

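The handle sits around u≈243 at grip height, left of the finger midline at u≈278, so it is about 12 mm towards home. I'll shift over and close.

Request:
move_arm(
  plan=[
    [[0,0,0.1],[0,-0.3,0.05],85],
    [[0,0,0],[0,0,0],85],
    [[0,0,0],[0,0,0],20],
    [[0,0,0],[0,0,0],20],
    [[0,0,0],[0,0,0],20],
    [[0,0,0],[0,0,0],20],
    [[0,0,0],[0,0,0],20],
    [[0,0,0],[0,0,0],20],
  ],
  force=60,
)

```text
t: 4.1
tool_pos: [526.1, -60.5, 86.6]
tool_rot: [0.0, -0.018, 1.0, 0.0]
force: [-0.4, 0.3, 4.2]
finger_gap: 22.3
grasp_force: 58.6
```

Request:
move_arm(
  plan=[
    [[0,0,0],[0,-0.05,0],20],
    [[0,0,0],[0,-0.05,0],20],
    [[0,0,0],[0,0,0],20],
  ],
)

```text
t: 4.4
tool_pos: [526.2, -64.5, 86.6]
tool_rot: [-0.0, -0.018, 1.0, 0.0]
force: [-1.3, 0.6, 5.8]
finger_gap: 22.4
grasp_force: 58.8
```

Request:
move_arm(
  plan=[
    [[0,0,0],[0,-0.04,0],20],
    [[0,0,0],[0,-0.04,0],20],
    [[0,0,0],[0,0,0],20],
  ],
)

```text
t: 4.7
tool_pos: [526.3, -67.1, 86.6]
tool_rot: [-0.0, -0.018, 1.0, 0.0]
force: [-1.3, 1.0, 4.6]
finger_gap: 22.2
grasp_force: 59.0
```

Request:
move_arm(
  plan=[
    [[0,0,0],[0,-0.04,0],20],
    [[0,0,0],[0,-0.04,0],20],
    [[0,0,0],[0,0,0],20],
  ],
)

```text
t: 5.0
tool_pos: [526.3, -67.2, 86.6]
tool_rot: [-0.0, -0.02, 1.0, 0.002]
force: [-2.3, 7.9, 7.2]
finger_gap: 22.5
grasp_force: 59.2
```

Request:
move_arm(
  plan=[
    [[0,0,0],[0,-0.04,0],20],
    [[0,0,0],[0,-0.04,0],20],
    [[0,0,0],[0,0,0],20],
  ],
)

```text
t: 5.3
tool_pos: [526.3, -67.4, 86.6]
tool_rot: [-0.001, -0.021, 1.0, 0.004]
force: [-1.1, 14.1, 7.7]
finger_gap: 22.7
grasp_force: 59.6
```

Home stop found at TCP y ≈ -67.1. Contacts are expected at 28, 98, 168 and 238 mm beyond it.

Request:
move_arm(
  plan=[
    [[0,0,0],[0,0.1,0],20],
    [[0,0,0],[0,0.1,0],20],
    [[0,0,0],[0,0.1,0],20],
    [[0,0,0],[0,0.1,0],20],
    [[0,0,0],[0,0.1,0],20],
    [[0,0,0],[0,0.1,0],20],
    [[0,0,0],[0,0.1,0],20],
    [[0,0,0],[0,0,0],20],
  ],
)

```text
t: 6.1
tool_pos: [525.6, -46.2, 86.6]
tool_rot: [0.0, -0.018, 1.0, -0.0]
force: [-1.0, 1.3, 5.5]
finger_gap: 22.2
grasp_force: 59.2
```

Request:
move_arm(
  plan=[
    [[0,0,0],[0,0.04,0],20],
    [[0,0,0],[0,0.04,0],20],
    [[0,0,0],[0,0.04,0],20],
    [[0,0,0],[0,0.04,0],20],
    [[0,0,0],[0,0,0],20],
  ],
)

```text
t: 6.6
tool_pos: [525.4, -40.5, 86.6]
tool_rot: [0.0, -0.018, 1.0, -0.0]
force: [-0.1, -0.3, 6.5]
finger_gap: 22.6
grasp_force: 59.2
```

Request:
move_arm(
  plan=[
    [[0,0,0],[0,0.04,0],20],
    [[0,0,0],[0,0.04,0],20],
    [[0,0,0],[0,0.04,0],20],
    [[0,0,0],[0,0,0],20],
  ],
)

```text
t: 7.0
tool_pos: [525.2, -36.1, 86.6]
tool_rot: [0.0, -0.018, 1.0, -0.001]
force: [-0.8, -2.0, 5.9]
finger_gap: 22.5
grasp_force: 59.1
```

Request:
move_arm(
  plan=[
    [[0,0,0],[0,0.04,0],20],
    [[0,0,0],[0,0.04,0],20],
    [[0,0,0],[0,0.04,0],20],
    [[0,0,0],[0,0,0],20],
  ],
)

```text
t: 7.4
tool_pos: [525.1, -31.6, 86.6]
tool_rot: [0.0, -0.018, 1.0, -0.001]
force: [-1.0, -2.3, 5.6]
finger_gap: 22.1
grasp_force: 59.1
```

Bush 1 gives (2 N). On to bush 2.

Request:
move_arm(
  plan=[
    [[0,0,0],[0,0.1,0],20],
    [[0,0,0],[0,0.2,0],20],
    [[0,0,0],[0,0.2,0],20],
    [[0,0,0],[0,0.2,0],20],
    [[0,0,0],[0,0.2,0],20],
    [[0,0,0],[0,0.2,0],20],
    [[0,0,0],[0,0.2,0],20],
    [[0,0,0],[0,0.1,0],20],
  ],
)

```text
t: 8.2
tool_pos: [523.1, 26.0, 86.6]
tool_rot: [0.0, -0.018, 1.0, -0.0]
force: [-0.2, -1.1, 5.8]
finger_gap: 22.0
grasp_force: 59.2
```

Request:
move_arm(
  plan=[
    [[0,0,0],[0,0.04,0],20],
    [[0,0,0],[0,0.04,0],20],
    [[0,0,0],[0,0,0],20],
  ],
)

```text
t: 8.5
tool_pos: [523.0, 28.9, 86.6]
tool_rot: [0.0, -0.018, 1.0, -0.0]
force: [-1.4, 0.4, 6.0]
finger_gap: 22.5
grasp_force: 59.2
```

Request:
move_arm(
  plan=[
    [[0,0,0],[0,0.04,0],20],
    [[0,0,0],[0,0.04,0],20],
    [[0,0,0],[0,0,0],20],
  ],
)

```text
t: 8.8
tool_pos: [522.9, 31.9, 86.6]
tool_rot: [0.0, -0.018, 1.0, -0.0]
force: [-0.9, -0.7, 5.9]
finger_gap: 22.3
grasp_force: 59.2
```

Request:
move_arm(
  plan=[
    [[0,0,0],[0,0.04,0],20],
    [[0,0,0],[0,0.04,0],20],
    [[0,0,0],[0,0,0],20],
  ],
)

```text
t: 9.1
tool_pos: [522.8, 33.7, 86.6]
tool_rot: [0.0, -0.017, 1.0, -0.001]
force: [-0.5, -3.2, 5.6]
finger_gap: 22.4
grasp_force: 59.2
```

Request:
move_arm(
  plan=[
    [[0,0,0],[0,0.04,0],20],
    [[0,0,0],[0,0.04,0],20],
    [[0,0,0],[0,0,0],20],
  ],
)

```text
t: 9.4
tool_pos: [522.8, 34.9, 86.6]
tool_rot: [0.0, -0.017, 1.0, -0.002]
force: [-0.0, -7.1, 6.4]
finger_gap: 22.1
grasp_force: 59.3
```

Request:
move_arm(
  plan=[
    [[0,0,0],[0,0.05,0],20],
    [[0,0,0],[0,0,0],20],
  ],
)

```text
t: 9.6
tool_pos: [522.7, 36.0, 86.6]
tool_rot: [0.0, -0.016, 1.0, -0.002]
force: [-0.7, -8.6, 5.6]
finger_gap: 22.4
grasp_force: 59.4
```

Resistance has climbed to about 9 N at +100 mm, so bush 2 is the one that binds. I'll back the carriage off and let go.

Request:
move_arm(
  plan=[
    [[0,0,0],[0,-0.15,0],20],
    [[0,0,0],[0,-0.2,0],20],
    [[0,0,0],[0,-0.2,0],20],
    [[0,0,0],[0,-0.25,0],20],
    [[0,0,0],[0,-0.25,0],20],
    [[0,0,0],[0,-0.2,0],20],
    [[0,0,0],[0,-0.15,0],20],
    [[0,0,0],[0,0,0],20],
  ],
)

```text
t: 10.4
tool_pos: [524.6, -16.1, 86.6]
tool_rot: [0.0, -0.018, 1.0, -0.0]
force: [-1.4, -1.4, 6.7]
finger_gap: 22.4
grasp_force: 59.3
```

Request:
move_arm(
  plan=[
    [[0,0,0],[0,0,0],20],
    [[0,0,0],[0,0,0],85],
    [[0,0,0],[0,0,0],85],
    [[0,0,0],[0,0,0],85],
    [[0,0,0],[0,0,0],85],
    [[0,0,0],[0,0,-0.7],85],
    [[0,0,0],[0,0,-0.9],85],
    [[0,0,0],[0,0,0],85],
  ],
)

```text
t: 11.2
tool_pos: [527.2, -15.5, 153.8]
tool_rot: [0.004, -0.018, 1.0, 0.0]
force: [0.6, 0.3, 0.7]
finger_gap: 84.9
grasp_force: 0.0
```

Request:
move_arm(
  plan=[
    [[0,0,0],[0.3,0.5,0],85],
    [[0,0,0],[0.43,0.75,0],85],
    [[0,0,0],[0.4,0.72,0],85],
    [[0,0,0],[0,0,0],60],
    [[0,0,0],[0,0,0],40],
    [[0,0,0],[0,0,0],40],
  ],
)

```text
t: 11.8
tool_pos: [476.9, 60.8, 150.1]
tool_rot: [0.0, -0.018, 1.0, -0.0]
force: [-0.2, 0.0, 0.0]
finger_gap: 43.5
grasp_force: 0.0
```

Run:
```python
from h import *
s,p,R=st(); print(s['t'],p,R.round(3),s['force'])
c=eyes.calibration('wrist')
im=eyes.capture('wrist')
cv2.imwrite('pics/w3raw.png',im); np.save('c3.npy',c,allow_pickle=True)
b=[520.9,97.8,.035]
d=im.copy()
for i in range(4):
    cv2.polylines(d,[cv2.convexHull(winghull('wrist',b,i,0.0,c).astype(np.int32))],True,(0,255,0),1)
cv2.imwrite('pics/w3.png',d)
```

```text
11.8 [476.896235    60.82247342 150.10799692] [[-0.999 -0.035  0.   ]
 [-0.035  0.999 -0.001]
 [-0.    -0.001 -1.   ]] [-0.1743237   0.03322544  0.01113898]
```

View pics/w3.png

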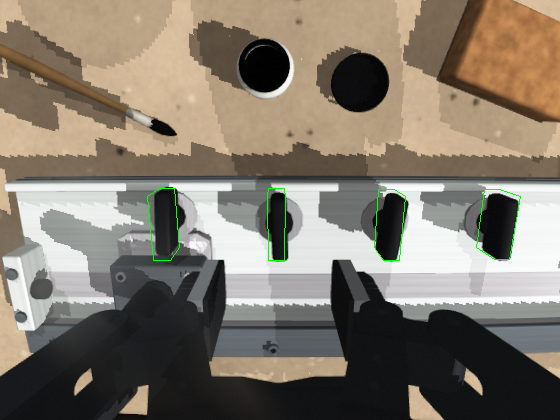

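The overlay lands within about 2 px of wing 2 at (278,226), which is directly under the tool and tilted about +0.06 rad. The carriage is clear, so I'll go down and grip.

Request:
move_arm(
  plan=[
    [[0,0,-0.6],[0,0,0.5],40],
    [[0,0,0],[0,0,0.8],40],
    [[0,0,0],[0,0,0.6],40],
    [[0,0,0],[0,0,0.3],40],
    [[0,0,0],[0,0,0],40],
  ],
  force=60,
)

```text
t: 12.35
tool_pos: [476.0, 60.6, 61.0]
tool_rot: [-0.001, -0.044, 0.999, -0.0]
force: [0.2, -0.4, -0.2]
finger_gap: 40.0
grasp_force: 0.0
```

Request:
move_arm(
  plan=[
    [[0,0,0],[0,0,0],6],
    [[0,0,0],[0,0,0],6],
    [[0,0,0],[0,0,0],6],
    [[0,0,0],[0,0,0],6],
    [[0,0,0],[0,0,0],6],
    [[0,0,0],[0,0,0],6],
  ],
  force=60,
)

```text
t: 12.95
tool_pos: [477.3, 61.3, 63.4]
tool_rot: [0.001, -0.044, 0.999, 0.0]
force: [0.8, -1.6, 7.2]
finger_gap: 8.9
grasp_force: 60.5
```

Request:
move_arm(
  plan=[
    [[0,0,0.7],[0,0,0],6],
    [[0,0,1],[0,0,0],6],
    [[0,0,1],[0,0,0],6],
    [[0,0,1],[0,0,0],6],
    [[0,0,1],[0,0,0],6],
    [[0,0,1],[0,0,0],6],
    [[0,0,1],[0,0,0],6],
    [[0,0,1],[0,0,0],6],
  ],
)

```text
t: 13.75
tool_pos: [477.4, 62.3, 63.4]
tool_rot: [0.001, 0.287, 0.958, 0.001]
force: [-0.4, 0.2, 7.6]
finger_gap: 8.7
grasp_force: 60.6
```

Request:
move_arm(
  plan=[
    [[0,0,1],[0,0,0],6],
    [[0,0,1],[0,0,0],6],
    [[0,0,1],[0,0,0],6],
    [[0,0,1],[0,0,0],6],
    [[0,0,1],[0,0,0],6],
    [[0,0,1],[0,0,0],6],
    [[0,0,1],[0,0,0],6],
    [[0,0,1],[0,0,0],6],
  ],
)

```text
t: 14.55
tool_pos: [477.9, 62.9, 63.4]
tool_rot: [0.001, 0.597, 0.802, 0.002]
force: [0.2, 1.4, 6.7]
finger_gap: 8.8
grasp_force: 60.5
```

Request:
move_arm(
  plan=[
    [[0,0,1],[0,0,0],6],
    [[0,0,1],[0,0,0],6],
    [[0,0,0.9],[0,0,0],6],
    [[0,0,0],[0,0,0],6],
    [[0,0,0],[0,0,0],6],
  ],
)

```text
t: 15.05
tool_pos: [478.2, 62.9, 63.4]
tool_rot: [0.001, 0.693, 0.721, 0.002]
force: [0.6, 0.3, 7.0]
finger_gap: 8.8
grasp_force: 60.5
```

Run:
```python
from h import *
s,p,R=st(); print(s['t'],p,R.round(3),s['force'],s['moment'],s['q'][6])
print('rel bed angle of tool y-90:',np.arctan2(R[1,1],R[0,1])-np.pi/2-.035)
```

```text
15.05 [478.15899581  62.92631235  63.38457185] [[-0.039  0.999  0.004]
 [ 0.999  0.039  0.002]
 [ 0.001  0.004 -1.   ]] [0.64183949 0.30419325 6.99825976] [ 0.321536   -0.18842977  0.15589143] 0.5844867881389383
rel bed angle of tool y-90: -1.5665192281825622
```

Request:
move_arm(
  plan=[
    [[0,0,0],[0,0,0],40],
    [[0,0,0],[0,0,0],40],
    [[0,0,0],[0,0,0],40],
    [[0,0,0],[0,0,-0.5],40],
    [[0,0,0],[0,0,-0.9],40],
    [[0,0,-1],[0,0,-0.9],60],
    [[0,0,-1],[0,0,0],85],
    [[0,0,-1],[0,0,0],85],
  ],
)

```text
t: 15.85
tool_pos: [476.7, 61.7, 155.3]
tool_rot: [0.001, 0.593, 0.805, 0.001]
force: [-0.0, 0.3, -1.4]
finger_gap: 80.8
grasp_force: 0.0
```

Request:
move_arm(
  plan=[
    [[0,0,-1],[0,0,0],85],
    [[0,0,-1],[0,0,0],85],
    [[0,0,-1],[0,0,0],85],
    [[0,0,-1],[0,0,0],85],
    [[0,0,-1],[0,0,0],85],
    [[0,0,-1],[0,0,0],85],
    [[0,0,-1],[0,0,0],85],
    [[0,0,-1],[0,0,0],85],
  ],
)

```text
t: 16.65
tool_pos: [475.8, 61.3, 154.1]
tool_rot: [-0.0, 0.282, 0.959, -0.0]
force: [0.3, 0.5, -0.3]
finger_gap: 85.0
grasp_force: 0.0
```

Request:
move_arm(
  plan=[
    [[0,0,-1],[0,0,0],85],
    [[0,0,-1],[0,0,0],85],
    [[0,0,-1],[0,0,0],85],
    [[0,0,-1],[0,0,0],85],
    [[0,0,-1],[0,0,0],85],
    [[0,0,-1],[0,0,0],85],
    [[0,0,-1],[0,0,0],85],
    [[0,0,0],[0,0,0],85],
  ],
)

```text
t: 17.45
tool_pos: [475.9, 61.3, 154.1]
tool_rot: [-0.0, -0.018, 1.0, 0.0]
force: [-1.1, -0.3, 1.0]
finger_gap: 84.9
grasp_force: 0.0
```

Run:
```python
from h import *
s,p,R=st(); print(s['t'],p,R.round(3),s['force'])
cv2.imwrite('pics/w4.png',eyes.capture('wrist'))
```

```text
17.45 [475.87814961  61.27229257 154.10467168] [[-0.999 -0.036 -0.001]
 [-0.036  0.999  0.   ]
 [ 0.001  0.    -1.   ]] [-1.06628917 -0.31824639  0.99046092]
```

View pics/w4.png

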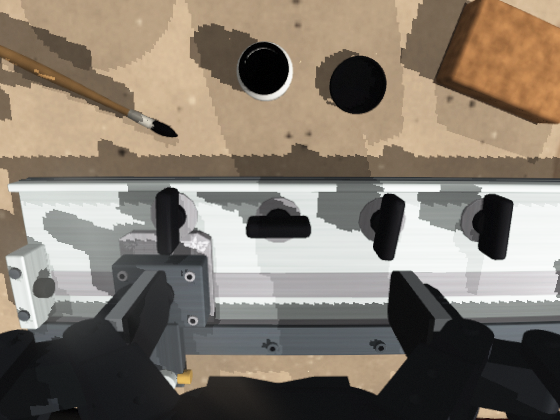

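Wing 2 at (278,226) now lies along the bed, and the other three are unchanged. Back to the handle.

Request:
move_arm(
  plan=[
    [[0,0,0],[-0.3,-0.5,0],85],
    [[0,0,0],[-0.43,-0.75,0],85],
    [[0,0,0],[-0.42,-0.72,0],85],
    [[0,0,0],[0,0,0],85],
    [[0,0,0],[0,0,0.5],85],
    [[0,0,0],[0,0,0.8],85],
    [[0,0,0],[0,0,0.4],85],
    [[0,0,0],[0,0,0],85],
  ],
)

```text
t: 18.3
tool_pos: [523.0, -15.0, 84.2]
tool_rot: [-0.003, -0.018, 1.0, 0.0]
force: [-0.0, -0.8, 0.9]
finger_gap: 85.0
grasp_force: 0.0
```

Request:
move_arm(
  plan=[
    [[0,0,0],[0,0,0],20],
    [[0,0,0],[0,0,0],20],
    [[0,0,0],[0,0,0],20],
    [[0,0,0],[0,0,0],20],
    [[0,0,0],[0,0,0],20],
    [[0,0,0],[0,0,0],20],
  ],
  force=60,
)

```text
t: 18.9
tool_pos: [525.7, -15.6, 87.4]
tool_rot: [0.001, -0.018, 1.0, 0.0]
force: [-0.9, 0.1, 5.3]
finger_gap: 22.0
grasp_force: 58.4
```

Request:
move_arm(
  plan=[
    [[0,0,0],[0,0.1,0],20],
    [[0,0,0],[0,0.2,0],20],
    [[0,0,0],[0,0.2,0],20],
    [[0,0,0],[0,0.2,0],20],
    [[0,0,0],[0,0.2,0],20],
    [[0,0,0],[0,0.2,0],20],
    [[0,0,0],[0,0.2,0],20],
    [[0,0,0],[0,0.1,0],20],
  ],
)

```text
t: 19.7
tool_pos: [523.8, 40.8, 87.3]
tool_rot: [0.001, -0.018, 1.0, 0.0]
force: [1.4, -1.7, 5.7]
finger_gap: 22.2
grasp_force: 58.8
```

Request:
move_arm(
  plan=[
    [[0,0,0],[0,0.2,0],20],
    [[0,0,0],[0,0.2,0],20],
    [[0,0,0],[0,0.2,0],20],
    [[0,0,0],[0,0.2,0],20],
    [[0,0,0],[0,0.2,0],20],
    [[0,0,0],[0,0.2,0],20],
    [[0,0,0],[0,0.2,0],20],
    [[0,0,0],[0,0.2,0],20],
  ],
)

```text
t: 20.5
tool_pos: [521.6, 103.9, 87.4]
tool_rot: [0.001, -0.018, 1.0, -0.0]
force: [-0.8, -2.7, 5.5]
finger_gap: 21.9
grasp_force: 58.8
```

Free past bush 2. Next to the far stop at y ≈ 262.7.

Request:
move_arm(
  plan=[
    [[0,0,0],[0,0.2,0],20],
    [[0,0,0],[0,0.2,0],20],
    [[0,0,0],[0,0.2,0],20],
    [[0,0,0],[0,0.2,0],20],
    [[0,0,0],[0,0.2,0],20],
    [[0,0,0],[0,0.2,0],20],
    [[0,0,0],[0,0.2,0],20],
    [[0,0,0],[0,0.2,0],20],
  ],
)

```text
t: 21.3
tool_pos: [519.4, 168.1, 87.4]
tool_rot: [0.001, -0.018, 1.0, -0.0]
force: [-0.1, -0.5, 5.6]
finger_gap: 22.4
grasp_force: 58.7
```

Request:
move_arm(
  plan=[
    [[0,0,0],[0,0.2,0],20],
    [[0,0,0],[0,0.2,0],20],
    [[0,0,0],[0,0.2,0],20],
    [[0,0,0],[0,0.2,0],20],
    [[0,0,0],[0,0.2,0],20],
    [[0,0,0],[0,0.2,0],20],
    [[0,0,0],[0,0.2,0],20],
    [[0,0,0],[0,0.2,0],20],
  ],
)

```text
t: 22.1
tool_pos: [517.2, 231.9, 87.4]
tool_rot: [0.001, -0.018, 1.0, -0.0]
force: [0.3, -2.7, 4.9]
finger_gap: 22.3
grasp_force: 58.7
```

Request:
move_arm(
  plan=[
    [[0,0,0],[0,0.15,0],20],
    [[0,0,0],[0,0.15,0],20],
    [[0,0,0],[0,0.1,0],20],
    [[0,0,0],[0,0.1,0],20],
    [[0,0,0],[0,0.1,0],20],
    [[0,0,0],[0,0.1,0],20],
    [[0,0,0],[0,0.05,0],20],
    [[0,0,0],[0,0,0],20],
  ],
)

```text
t: 22.9
tool_pos: [516.1, 262.8, 87.4]
tool_rot: [0.001, -0.018, 1.0, 0.0]
force: [0.2, 0.4, 4.9]
finger_gap: 22.6
grasp_force: 58.7
```

Request:
move_arm(
  plan=[
    [[0,0,0],[0,0.05,0],20],
    [[0,0,0],[0,0.05,0],20],
    [[0,0,0],[0,0.05,0],20],
    [[0,0,0],[0,0,0],20],
  ],
)

```text
t: 23.3
tool_pos: [516.1, 263.1, 87.4]
tool_rot: [0.0, -0.016, 1.0, -0.003]
force: [0.6, -8.7, 8.4]
finger_gap: 22.5
grasp_force: 59.3
```

Far stop reached (8.7 N). Now all the way back to home.

Request:
move_arm(
  plan=[
    [[0,0,0],[0,-0.2,0],20],
    [[0,0,0],[0,-0.2,0],20],
    [[0,0,0],[0,-0.2,0],20],
    [[0,0,0],[0,-0.2,0],20],
    [[0,0,0],[0,-0.2,0],20],
    [[0,0,0],[0,-0.2,0],20],
    [[0,0,0],[0,-0.2,0],20],
    [[0,0,0],[0,-0.2,0],20],
  ],
)

```text
t: 24.1
tool_pos: [518.1, 206.2, 87.4]
tool_rot: [0.001, -0.019, 1.0, 0.002]
force: [-0.6, 3.6, 6.8]
finger_gap: 22.3
grasp_force: 59.1
```

Request:
move_arm(
  plan=[
    [[0,0,0],[0,-0.2,0],20],
    [[0,0,0],[0,-0.2,0],20],
    [[0,0,0],[0,-0.2,0],20],
    [[0,0,0],[0,-0.2,0],20],
    [[0,0,0],[0,-0.2,0],20],
    [[0,0,0],[0,-0.2,0],20],
    [[0,0,0],[0,-0.2,0],20],
    [[0,0,0],[0,-0.2,0],20],
  ],
)

```text
t: 24.9
tool_pos: [520.3, 142.1, 87.4]
tool_rot: [0.001, -0.019, 1.0, 0.001]
force: [-1.5, 2.8, 7.4]
finger_gap: 22.7
grasp_force: 59.2
```

Request:
move_arm(
  plan=[
    [[0,0,0],[0,-0.2,0],20],
    [[0,0,0],[0,-0.2,0],20],
    [[0,0,0],[0,-0.2,0],20],
    [[0,0,0],[0,-0.2,0],20],
    [[0,0,0],[0,-0.2,0],20],
    [[0,0,0],[0,-0.2,0],20],
    [[0,0,0],[0,-0.2,0],20],
    [[0,0,0],[0,-0.2,0],20],
  ],
)

```text
t: 25.7
tool_pos: [522.5, 77.2, 87.3]
tool_rot: [0.001, -0.018, 1.0, 0.001]
force: [-1.0, 0.8, 8.4]
finger_gap: 22.5
grasp_force: 59.2
```

Request:
move_arm(
  plan=[
    [[0,0,0],[0,-0.2,0],20],
    [[0,0,0],[0,-0.2,0],20],
    [[0,0,0],[0,-0.2,0],20],
    [[0,0,0],[0,-0.2,0],20],
    [[0,0,0],[0,-0.2,0],20],
    [[0,0,0],[0,-0.2,0],20],
    [[0,0,0],[0,-0.2,0],20],
    [[0,0,0],[0,-0.2,0],20],
  ],
)

```text
t: 26.5
tool_pos: [524.7, 13.8, 87.3]
tool_rot: [0.001, -0.019, 1.0, 0.001]
force: [-2.3, 2.2, 9.0]
finger_gap: 22.3
grasp_force: 59.3
```

Request:
move_arm(
  plan=[
    [[0,0,0],[0,-0.2,0],20],
    [[0,0,0],[0,-0.2,0],20],
    [[0,0,0],[0,-0.2,0],20],
    [[0,0,0],[0,-0.2,0],20],
    [[0,0,0],[0,-0.2,0],20],
    [[0,0,0],[0,-0.2,0],20],
    [[0,0,0],[0,-0.2,0],20],
    [[0,0,0],[0,0,0],20],
  ],
)

```text
t: 27.3
tool_pos: [526.7, -44.8, 87.3]
tool_rot: [0.001, -0.017, 1.0, -0.0]
force: [-0.6, -1.9, 8.6]
finger_gap: 22.3
grasp_force: 59.3
```

Request:
move_arm(
  plan=[
    [[0,0,0],[0,-0.1,0],20],
    [[0,0,0],[0,-0.1,0],20],
    [[0,0,0],[0,-0.1,0],20],
    [[0,0,0],[0,-0.1,0],20],
    [[0,0,0],[0,-0.1,0],20],
    [[0,0,0],[0,-0.08,0],20],
    [[0,0,0],[0,-0.08,0],20],
    [[0,0,0],[0,0,0],20],
  ],
)

```text
t: 28.1
tool_pos: [527.5, -67.2, 87.3]
tool_rot: [0.0, -0.019, 1.0, 0.002]
force: [-1.7, 5.4, 10.0]
finger_gap: 22.2
grasp_force: 59.6
```

Request:
move_arm(
  plan=[
    [[0,0,0],[0,0,0],85],
    [[0,0,0],[0,0,0],85],
    [[0,0,0],[0,0,0],85],
    [[0,0,0],[0,0,0],85],
    [[0,0,0],[0,0,-0.4],85],
    [[0,0,0],[0,0,-0.9],85],
    [[0,0,0],[0,0,-0.9],85],
    [[0,0,0],[0,0,-0.9],85],
  ],
)

```text
t: 28.9
tool_pos: [526.7, -70.1, 211.2]
tool_rot: [-0.001, -0.018, 1.0, -0.0]
force: [0.5, -0.1, -0.5]
finger_gap: 85.0
grasp_force: 0.0
```

Request:
move_arm(
  plan=[
    [[0,0,0],[0,0.5,-0.5],85],
    [[0,0,0],[0,0.5,-0.3],85],
    [[0,0,0],[0,0,0],85],
    [[0,0,0],[0,0,0],85],
  ],
)

```text
t: 29.3
tool_pos: [525.4, -30.0, 242.1]
tool_rot: [-0.0, -0.019, 1.0, -0.0]
force: [0.2, -0.2, -0.8]
finger_gap: 85.1
grasp_force: 0.0
```

Run:
```python
from h import *
s,p,R=st(); print(s['t'],p,s['force'])
cv2.imwrite('pics/w5.png',eyes.capture('wrist'))
```

```text
29.3 [525.42774655 -30.04636913 242.12562921] [ 0.20542609 -0.20421283 -0.76318719]
```

View pics/w5.png

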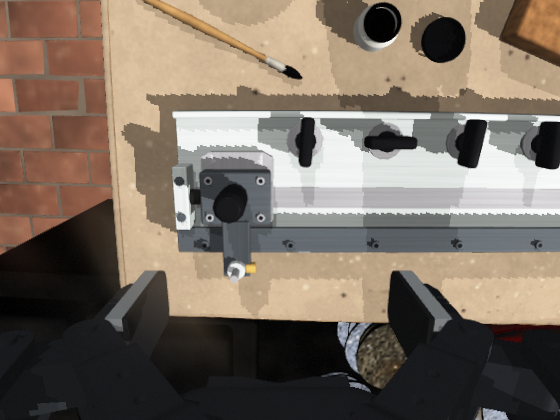

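The carriage is against the home stop's buffer at (196,197). Wing 2 at (390,143) lies along the bed, and the others are across it. The gripper is clear, so I'm handing in.

```bash
python3 -c "
from plant import ticket
print(ticket.close_job())"
```

```text
the job is handed in; nothing more can be done
None
```

Bush 2 was the one pinching, binding at about 100 mm of travel (9 N); I withdrew it a quarter turn clockwise, left the other three as set, ran the carriage free to the far stop and back to home, let go and handed the job in at about 29 s.

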